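# Set a copper blank out over the end of the ledge

### The arm

A 7-joint arm with a two-finger parallel gripper is mounted at the origin on the work surface. World frame = base frame: x ahead of the robot, y to its left, z up, the work surface at z = 0. Lengths are in m, angles in degrees, forces in N, time in s.
With the tool pointing down it reaches from about 0.4 to 0.9 m from the base axis. Payload 5.5 kg.
Tool frame: the origin (TCP) lies between the finger pads; the fingertips stand 25 mm ahead of it and the grasp point (between the pads) lies 6 mm ahead of it (env.tcp_to_tips is the distance from the TCP to the fingertips, in m); z points along the fingers, y is the line along which they close (so a half turn about z gives the same grasp; the last joint's range is limited). The gripper opens to 85 mm and grips with 20 to 120 N. Pads are 22 mm wide; open, the fingers measure 114 mm over their backs; the gripper's body (76 mm by 85 mm) begins 54 mm behind the grasp point. The pads swing forward as they close: fully open they stand 13 mm farther back than shut.
Start: joints at [87.101, 28.699, -24.465, 88.831, 12.651, 65.22, -12.049], TCP at [0.201, -0.618, 0.256] pointing down, gripper open.
Joint ranges: [-164.97, 164.97], [-17.58, 116.51], [-87.97, 89.64], [11.32, 138.91], [-80.73, 260.73], [10.89, 115.49], [-147.41, 147.41]. Speed limits (degrees/s): [147.25, 147.25, 180, 180, 180, 180, 180].

### API

Orientations are given as a 3x3 rotation matrix whose columns are the frame's x, y, z axes.
In Python, from cell import env, cams gives the robot as it stands.
- The arm moves only by the tool jog_arm, never from a script. Its argument "series" is a list of rows, each an object of numbers: "dx", "dy", "dz": the shift along the tool's x, y, z in cm; "rx", "ry", "rz": the turn, a rotation vector about the tool's x, y, z in rad. A call has exactly 8 rows; each row shifts and turns the commanded pose from where the row before left it, along the tool's axes as they then stand; what a row does not reach is not made up. A row lasts 1/10 s, in which the tool goes at most 50 mm and 8.59 degrees, less where a joint would pass 70% of its speed; a pose out of reach is approached as far as the arm can. A call with a gripper value outside its range is refused whole. "hand" is the finger opening in cm, from 0 to 8.54, set as the call begins (left out, the last holds). The fingers move at their own pace and stop on an object; "grip_force" is the grip in N (left out, the last holds). Time passes only in rows, so rows that do not move let the fingers close, or fill a call up. It gives the time, the measured TCP pose, the force, the opening and the grip force at its end, in the units of the state.
- env.sense(): the state, without advancing time (a new reading comes with each control period).
- cams.snapshot(name): name is "scene" or "top" or "wrist"; returns (picture, depth): 480x640x3 uint8, blue, green, red; 480x640 float32, m along the optical axis (not along the pixel's ray), 0 where there is no reading.
- cams.get_calibration(name): a dict with "vfov" (degrees; the focal length in pixels is half the picture's height over the tangent of half this angle, whatever the lens; pixels are square), "cx", "cy" (the principal point, pixels), "D" ([k1, k2, p1, p2, k3] as OpenCV has them; the pictures are not rectified), "extrinsics" (4x4, takes a point from camera to world coordinates). Camera axes: x right, y down, z forward; pixel columns grow to the right and rows downward; lengths in m; the calibration is good to about 2 mm. A picture is of the moment at which its call begins: read the wrist's pose just before it. get_calibration takes no time and is no camera call; for the wrist camera it gives the pose at the moment of the call.
- env.job_done(): hands the job in; it is judged then, once.
The state is a dict: "t": time; "q": joint angles; "qd": joint speeds; "tau": joint torques, N m; "position": TCP position; "ee_rot": TCP orientation; "ft_force": force on the tool from outside, world axes, zero at the start; "wrist_torque": the same for the moment, N m; "grip_width": finger opening in m; "finger_force": force on a finger pad.
Only numpy, scipy, OpenCV 4.12 (cv2) and the standard library are available. Lean on these libraries where they do the work, as an engineer would, in place of code of your own. Each camera call takes 0.05 s, during which the arm holds its last target. There are 200 camera calls.

### The job

With the fingertips only, push the rectangular copper blank back against the fence and along the wooden ledge, until about a third of its length hangs out past the ledge's open end, so that the coppersmith can take it by its edge. Leave it lying flat with its long side flush against the fence. Do not pick the blank up or tip it, and leave the round blank, the mug, the bowl and the hammer where they are.

Things in the scene. Friction and masses are not known exactly. Their poses are not given: they have to be found in the camera images.
- ledge: fixed wooden ledge, level top 55 mm above the table, turned by up to 0.25 rad. Own x points from the robot to the fence, own y from the open (right) end to the stop. Its top spans x -75 mm (open side) to +65 mm (fence face), y -200 mm (open end) to +220 mm (stop face). Fence: 12 mm high, 15 mm thick strip along the whole far side; stop: same height. Origin at table height
- ledge_open_end (a point): point on the top edge of the ledge's open end, 200 mm along the ledge's -y from its origin, 55 mm above the table, same axes as the ledge
- blank: loose rectangular copper blank flat on the ledge, 80 mm (own x) by 120 mm (own y) by 5 mm thick, 0.3 to 0.55 kg, slides at roughly 2 to 5 N. Origin: centre of its underside. It starts askew to the ledge by up to 0.2 rad, clear of the fence, wholly on the ledge, its -y end towards the open end
- blank_lead (a point): middle of the blank's leading short edge (underside), 60 mm along the blank's -y from its origin
- blank_back (a point): middle of the blank's long edge that faces the fence (underside), 40 mm along the blank's +x from its origin
- disc: loose round copper blank, 56 mm diameter, 5 mm thick, flat on the ledge near the stop; origin at the centre of its underside; to be left alone
- mug: loose copper mug, 72 mm across, 75 mm high, on the table beyond the open end; origin at the centre of its underside; to be left alone
- bowl: loose steel bowl, 100 mm across, 45 mm high, on the table beyond the open end; origin at the centre of its underside; to be left alone
- hammer: loose hammer, 240 mm long, lying on the table to the left of the ledge, handle towards its own -x; to be left alone
Mind the look-alikes: they are no part of the job. Leave any black or turquoise look-alike of the blank alone.

How it is judged (in metres and radians):
At the end, for the whole second after the job is handed in: the blank's leading edge stands 28 to 52 mm past the ledge's open end (a third of its length is 40 mm), its long edge is within 5 mm of the fence and within 0.07 rad of parallel to it, and it lies flat on the ledge, at rest (y of blank_lead in the frame of ledge_open_end between -0.052 and -0.028 m and x of blank_back in the frame of ledge above 0.06 m and angle between the y axis of blank and the y axis of ledge, either way round below 0.07 rad and angle between blank's own z axis and vertical below 0.05 rad and height (world z) of blank between 0.052 and 0.058 m and linear speed of blank below 0.01 m/s); the robot touches nothing.
It fails at once if the rectangular blank is lifted off the ledge (height (world z) of blank above 0.065 m).
It fails at once if the rectangular blank is tipped or falls off the ledge (angle between blank's own z axis and vertical above 0.2 rad or height (world z) of blank below 0.045 m).
It fails at once if the round blank, mug, bowl or hammer is moved more than 15 mm (distance of any of disc, mug, bowl, hammer from where it was at the start of the episode above 0.015 m).
It also fails if it takes over 64 s, if anything falls off the work surface, if the arm or the gripper's body presses on something with over 40 N, if the wrist force passes 120 N, or if a joint passes its speed limit or range.

## Working session

There is one attempt and no reset: what is moved stays moved. The work goes in short steps, Python scripts to look and compute and a tool call to move; the robot and the scene stay as the last step left them, time stands still between calls to the robot, and variables do not carry over. Pictures are saved under pics/ and viewed, at most 10 in all, crops included, and the job is handed in when it is done.

Besides the shell and the picture viewer there is one more tool, called after ">>>" as name(argument=value, ...) on one line, values as JSON. jog_arm: Moves the arm, as the interface text tells. Its arguments: {"type":"object","properties":{"series":{"type":"array"},"hand":{"type":"number"},"grip_force":{"type":"number"}},"required":["series"]}

```bash
ls; mkdir -p pics; cat > h.py <<'E'
import numpy as np, cv2
from cell import env, cams
def cal(n):
    c=cams.get_calibration(n); f=240/np.tan(np.radians(c["vfov"])/2)
    return np.array([[f,0,c["cx"]],[0,f,c["cy"]],[0,0,1]]),np.array(c["D"],float),np.array(c["extrinsics"])
def topix(n,P,C=None):
    K,D,T=C or cal(n); Ti=np.linalg.inv(T)
    return cv2.projectPoints(np.array(P,float).reshape(-1,1,3),cv2.Rodrigues(Ti[:3,:3])[0],Ti[:3,3],K,D)[0].reshape(-1,2)
def toplane(n,px,z,C=None):
    K,D,T=C or cal(n)
    u=cv2.undistortPoints(np.array(px,float).reshape(-1,1,2),K,D).reshape(-1,2)
    r=np.c_[u,np.ones(len(u))]@T[:3,:3].T
    return T[:3,3]+r*((z-T[2,3])/r[:,2])[:,None]
E
python3 - <<'E'
from h import *
for n in ("top","scene"):
    p,d=cams.snapshot(n); cv2.imwrite(f"pics/{n}0.png",p); np.save(f"pics/{n}0.npy",d)
    print(n,cal(n)[2].round(3).tolist())
s=env.sense(); print(s["t"],s["position"],np.array(s["ee_rot"]).round(3),s["grip_width"],env.tcp_to_tips)
E
```

```text
pics
top [[-0.02, -0.997, 0.071, 0.488], [-1.0, 0.018, -0.016, 0.081], [0.015, -0.071, -0.997, 1.391], [0.0, 0.0, 0.0, 1.0]]
scene [[0.805, 0.477, -0.353, 0.976], [0.594, -0.646, 0.48, -0.47], [0.001, -0.596, -0.803, 0.997], [0.0, 0.0, 0.0, 1.0]]
0.1 [ 0.20041888 -0.61770735  0.2553213 ] [[ 0.951  0.309 -0.001]
 [ 0.309 -0.951  0.002]
 [ 0.    -0.002 -1.   ]] 0.08542809512458317 0.025
```

View pics/top0.png

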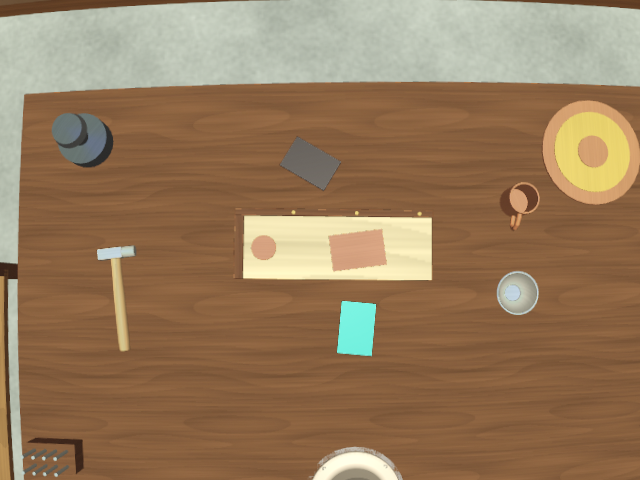

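View pics/scene0.png

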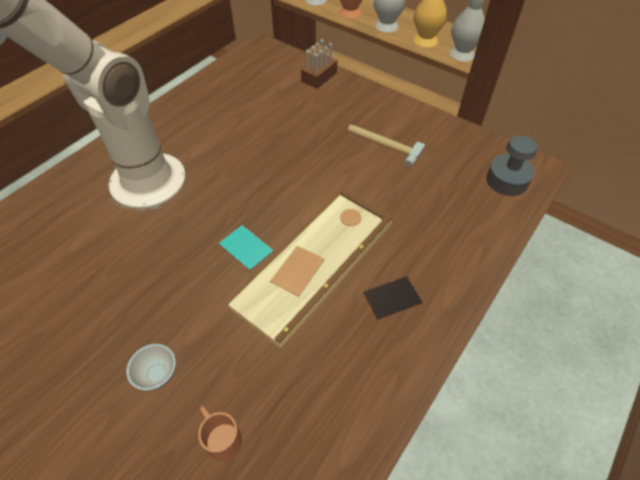

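Top view: candidates are the copper rectangle on the ledge (357,250), the turquoise plate (357,328) and the black plate (310,163), with the round blank at (263,247). I choose the copper one on the ledge. The open end is at column 432 (right) and the fence is at row 216. Next I measure both and check a crop.

```bash
cat >> h.py <<'E'
def blank(p,C=None,draw=None):
    hsv=cv2.cvtColor(p,cv2.COLOR_BGR2HSV).astype(int)
    return hsv
E
python3 - <<'E'
from h import *
p=cv2.imread("pics/top0.png"); h=cv2.cvtColor(p,cv2.COLOR_BGR2HSV)
for q in [(357,250),(345,262),(263,247),(400,250),(300,230),(432,300),(360,213),(437,250)]: print(q,h[q[1],q[0]])
roi=np.zeros(p.shape[:2],np.uint8); roi[205:292,230:445]=1
wood=((h[...,2]>200)&(roi>0)).astype(np.uint8)
b=roi.copy(); b[:,:310]=0; b[:,410:]=0; b[:222]=0; b[276:]=0
m=((h[...,2]<225)&(h[...,1]>90)&(b>0)).astype(np.uint8)
c=max(cv2.findContours(m,0,2)[0],key=cv2.contourArea); r=cv2.minAreaRect(c); print(r)
P=toplane("top",cv2.boxPoints(r),.06); print("blank",P.round(4).tolist(),P.mean(0))
m2=cv2.morphologyEx(wood,cv2.MORPH_CLOSE,np.ones((45,45))); c2=max(cv2.findContours(m2,0,2)[0],key=cv2.contourArea); r2=cv2.minAreaRect(c2);print(r2)
Q=toplane("top",cv2.boxPoints(r2),.055); print("ledge",Q.round(4).tolist())
v=p[190:300,220:460].copy(); v=cv2.resize(v,None,fx=3,fy=3)
for rr,col in((r,(255,0,0)),(r2,(0,0,255))): cv2.polylines(v,[((cv2.boxPoints(rr)-[220,190])*3).astype(int)],1,col,1)
cv2.imwrite("pics/crop1.png",v)
d=np.load("pics/top0.npy"); print(d[250,357],d[230,410],d[300,400])
E
```

```text
(357, 250) [ 12 101 215]
(345, 262) [ 12 104 210]
(263, 247) [ 12 103 215]
(400, 250) [ 25  61 252]
(300, 230) [ 24  63 246]
(432, 300) [ 14 138 142]
(360, 213) [ 12 129 134]
(437, 250) [ 14 139 136]
((357.20538330078125, 249.90797424316406), (35.568275451660156, 54.494903564453125), 82.56858825683594)
blank [[0.5985, 0.052, 0.06], [0.6121, -0.0684, 0.06], [0.5335, -0.0765, 0.06], [0.5203, 0.0434, 0.06]] [ 0.56610736 -0.01237459  0.06      ]
((337.0, 245.0), (67.99998474121094, 187.99996948242188), 90.0)
ledge [[0.6579, 0.2401, 0.055], [0.6507, -0.1809, 0.055], [0.4982, -0.176, 0.055], [0.5065, 0.2416, 0.055]]
1.3371983 1.3496007 1.389957
```

View pics/crop1.png

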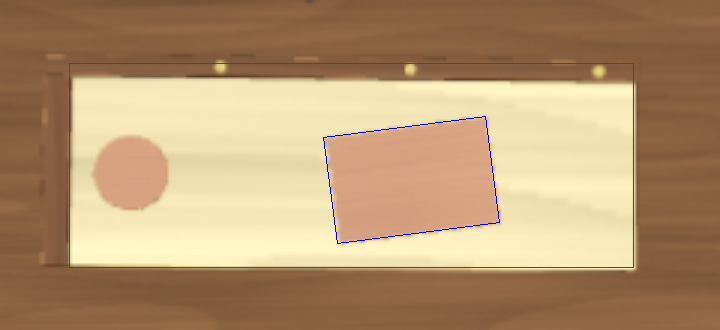

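The crop shows the copper rectangle well framed. The ledge frame took in the fence, so I refit it to the visible wood edges.

```bash
cat > led.py <<'E'
from h import *
def edges(p):
    g=cv2.cvtColor(p,cv2.COLOR_BGR2HSV)[...,2].astype(float)
    def cross(a):  # subpixel threshold crossing of a 1-D profile
        i=int(np.argmax(np.abs(np.diff(a)))); t=(a[max(i-3,0)]+a[i+4])/2
        for k in range(max(i-3,0),i+4):
            if (a[k]-t)*(a[k+1]-t)<=0: return k+(t-a[k])/(a[k+1]-a[k])
    F=[(x,208+cross(g[208:226,x])) for x in range(260,425,4)]
    N=[(x,270+cross(g[270:290,x])) for x in range(260,425,4)]
    E=[(424+cross(g[y,424:440]),y) for y in range(224,274,4)]
    return [np.array(v) for v in (F,N,E)]
if __name__=="__main__":
    p=cv2.imread("pics/top0.png")
    F,N,E=[toplane("top",e,.055)[:,:2] for e in edges(p)]
    for e in (F,N):
        k=np.polyfit(e[:,1],e[:,0],1); print("x=%.4f*y+%.4f"%tuple(k), "resid",np.std(e[:,0]-np.polyval(k,e[:,1])))
    k=np.polyfit(E[:,0],E[:,1],1); print("end y=%.4f*x+%.4f"%tuple(k))
E
python3 led.py
```

```text
x=0.0285*y+0.6413 resid 0.0005373083244198422
x=0.0278*y+0.5016 resid 0.0003514319404200588
end y=-0.0290*x+-0.1623
```

>>> jog_arm(series=[{"rz": 0.114},{"rz": 0.114},{"rz": 0.114},{"dx": 1.8,"dy": -4},{"dx": 1.8,"dy": -4},{"dx": 1.8,"dy": -4},{"dx": 1.8,"dy": -4},{"dx": 1.8,"dy": -4}], hand=6.0, grip_force=40)

```text
schema error: expected keys dx, dy, dz, rx, ry, rz
```

>>> jog_arm(series=[{"dx": 1.8,"dy": -4},{"dx": 1.8,"dy": -4},{"dx": 1.8,"dy": -4},{"dx": 1.8,"dy": -4},{"dx": 1.8,"dy": -4},{"dx": 1.8,"dy": -4},{"dx": 1.8,"dy": -4},{}])

```text
schema error: expected keys dx, dy, dz, rx, ry, rz
```

>>> jog_arm(series=[{"dx": 0,"dy": 0,"dz": 0,"rx": 0,"ry": 0,"rz": 0.114},{"dx": 0,"dy": 0,"dz": 0,"rx": 0,"ry": 0,"rz": 0.114},{"dx": 0,"dy": 0,"dz": 0,"rx": 0,"ry": 0,"rz": 0.114},{"dx": 1.8,"dy": -4,"dz": 0,"rx": 0,"ry": 0,"rz": 0},{"dx": 1.8,"dy": -4,"dz": 0,"rx": 0,"ry": 0,"rz": 0},{"dx": 1.8,"dy": -4,"dz": 0,"rx": 0,"ry": 0,"rz": 0},{"dx": 1.8,"dy": -4,"dz": 0,"rx": 0,"ry": 0,"rz": 0},{"dx": 1.8,"dy": -4,"dz": 0,"rx": 0,"ry": 0,"rz": 0}], hand=6.0, grip_force=40)

```text
t: 0.9
position: [0.2966, -0.419, 0.256]
ee_rot: [[1.0, -0.028, -0.0], [-0.028, -1.0, 0.0], [-0.0, -0.0, -1.0]]
ft_force: [0.9, -0.3, 0.0]
grip_width: 0.0601
finger_force: 0.0
```

>>> jog_arm(series=[{"dx": 1.8,"dy": -4,"dz": 0,"rx": 0,"ry": 0,"rz": 0},{"dx": 1.8,"dy": -4,"dz": 0,"rx": 0,"ry": 0,"rz": 0},{"dx": 1.8,"dy": -4,"dz": 0,"rx": 0,"ry": 0,"rz": 0},{"dx": 1.8,"dy": -4,"dz": 0,"rx": 0,"ry": 0,"rz": 0},{"dx": 1.8,"dy": -4,"dz": 0,"rx": 0,"ry": 0,"rz": 0},{"dx": 1.8,"dy": -4,"dz": 0,"rx": 0,"ry": 0,"rz": 0},{"dx": 1.8,"dy": -4,"dz": 0,"rx": 0,"ry": 0,"rz": 0},{"dx": 0,"dy": 0,"dz": 0,"rx": 0,"ry": 0,"rz": 0}])

```text
t: 1.7
position: [0.4325, -0.1383, 0.2568]
ee_rot: [[1.0, -0.018, 0.002], [-0.018, -1.0, 0.002], [0.002, -0.002, -1.0]]
ft_force: [-0.4, 1.0, -0.3]
grip_width: 0.0603
finger_force: 0.0
```

>>> jog_arm(series=[{"dx": 1.5,"dy": -3.2,"dz": 0,"rx": 0,"ry": 0,"rz": 0.01},{"dx": 1.5,"dy": -3.2,"dz": 0,"rx": 0,"ry": 0,"rz": 0},{"dx": 1.5,"dy": -3.2,"dz": 0,"rx": 0,"ry": 0,"rz": 0},{"dx": 1.4,"dy": -3.1,"dz": 3,"rx": 0,"ry": 0,"rz": 0},{"dx": 0,"dy": 0,"dz": 4,"rx": 0,"ry": 0,"rz": 0},{"dx": 0,"dy": 0,"dz": 4,"rx": 0,"ry": 0,"rz": 0},{"dx": 0,"dy": 0,"dz": 3,"rx": 0,"ry": 0,"rz": 0},{"dx": 0,"dy": 0,"dz": 0,"rx": 0,"ry": 0,"rz": 0}])

```text
t: 2.5
position: [0.4899, -0.0202, 0.1124]
ee_rot: [[0.999, -0.038, -0.009], [-0.038, -0.999, 0.001], [-0.009, -0.001, -1.0]]
ft_force: [-0.5, 0.4, 0.4]
grip_width: 0.0598
finger_force: 0.0
```

```bash
python3 - <<'E'
from h import *
s=env.sense(); print(s["t"],s["position"],np.array(s["ee_rot"]).round(3))
p,d=cams.snapshot("wrist"); cv2.imwrite("pics/w1.png",p); print(cal("wrist")[2].round(3).tolist())
p,d=cams.snapshot("top"); cv2.imwrite("pics/t1.png",p)
E
```

```text
2.5 [ 0.48985523 -0.02021319  0.1124106 ] [[ 0.999 -0.038 -0.009]
 [-0.038 -0.999  0.001]
 [-0.009 -0.001 -1.   ]]
[[-0.038, -0.962, -0.27, 0.559], [-0.999, 0.037, 0.011, -0.023], [-0.0, 0.27, -0.963, 0.231], [0.0, 0.0, 0.0, 1.0]]
```

View pics/w1.png

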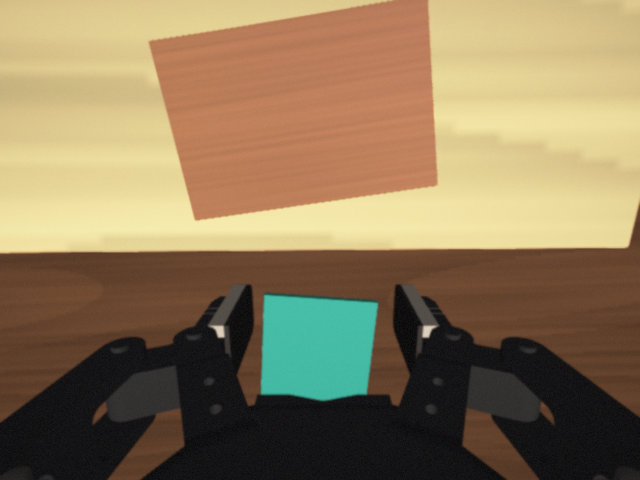

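The wrist view shows the copper blank with near corners at (197,219) and (437,184), and the fingers just short of the ledge's open side (row 250). I go down carefully to feel the ledge top.

>>> jog_arm(series=[{"dx": 0.4,"dy": -0.6,"dz": 0,"rx": 0,"ry": 0.009,"rz": -0.01},{"dx": 0.3,"dy": 0,"dz": 1,"rx": 0,"ry": 0,"rz": 0},{"dx": 0,"dy": 0,"dz": 1,"rx": 0,"ry": 0,"rz": 0},{"dx": 0,"dy": 0,"dz": 0.5,"rx": 0,"ry": 0,"rz": 0},{"dx": 0,"dy": 0,"dz": 0.2,"rx": 0,"ry": 0,"rz": 0},{"dx": 0,"dy": 0,"dz": 0,"rx": 0,"ry": 0,"rz": 0},{"dx": 0,"dy": 0,"dz": 0,"rx": 0,"ry": 0,"rz": 0},{"dx": 0,"dy": 0,"dz": 0,"rx": 0,"ry": 0,"rz": 0}])

```text
t: 3.4
position: [0.5012, -0.014, 0.0895]
ee_rot: [[1.0, -0.028, 0.009], [-0.028, -1.0, -0.0], [0.009, 0.0, -1.0]]
ft_force: [0.3, -0.8, -0.5]
grip_width: 0.0601
finger_force: 0.0
```

```bash
python3 - <<'E'
from h import *
s=env.sense(); print(s["t"],s["position"],np.array(s["ee_rot"]).round(3),s["ft_force"])
p,d=cams.snapshot("wrist"); cv2.imwrite("pics/w2.png",p)
T=np.eye(4);T[:3,:3]=s["ee_rot"];T[:3,3]=s["position"]
print((np.linalg.inv(T)@cal("wrist")[2]).round(3).tolist())
K,D,E=cal("wrist")
# depth at pads
print([(x,y,float(d[y,x])) for x,y in((232,300),(240,300),(405,300),(245,288),(230,330))])
E
```

```text
3.4 [ 0.50123632 -0.0139507   0.08953903] [[ 1.    -0.028  0.009]
 [-0.028 -1.    -0.   ]
 [ 0.009  0.    -1.   ]] [ 0.29730813 -0.81305481 -0.50419782]
[[-0.0, -0.964, -0.265, 0.066], [1.0, -0.0, 0.0, 0.0], [-0.0, -0.265, 0.964, -0.116], [0.0, 0.0, 0.0, 1.0]]
[(232, 300, 0.1291491836309433), (240, 300, 0.1295831799507141), (405, 300, 0.1286475509405136), (245, 288, 0.1396038681268692), (230, 330, 0.11377855390310287)]
```

View pics/w2.png

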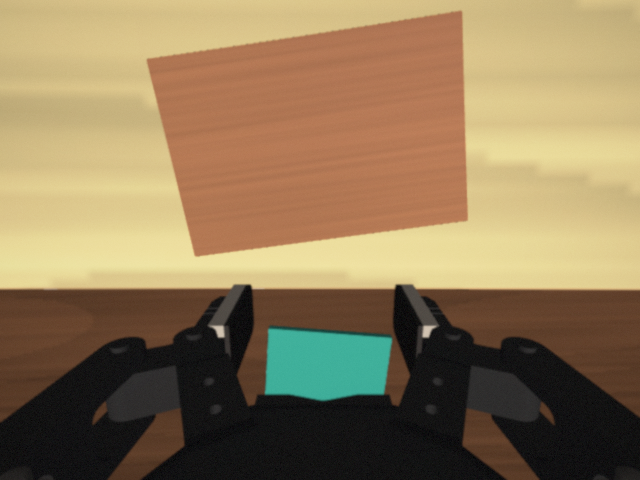

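Wrist view: the fingertips (rows ~286) stand just at the ledge's open edge, and the blank's near corners are at (197,256) and (467,220), still clear ahead. I creep down until the tips touch.

>>> jog_arm(series=[{"dx": 0,"dy": 0,"dz": 0.5,"rx": 0,"ry": -0.008,"rz": 0},{"dx": 0,"dy": 0,"dz": 0.4,"rx": 0,"ry": 0,"rz": 0},{"dx": 0,"dy": 0,"dz": 0.2,"rx": 0,"ry": 0,"rz": 0},{"dx": 0,"dy": 0,"dz": 0.1,"rx": 0,"ry": 0,"rz": 0},{"dx": 0,"dy": 0,"dz": 0,"rx": 0,"ry": 0,"rz": 0},{"dx": 0,"dy": 0,"dz": 0,"rx": 0,"ry": 0,"rz": 0},{"dx": 0,"dy": 0,"dz": 0,"rx": 0,"ry": 0,"rz": 0},{"dx": 0,"dy": 0,"dz": 0,"rx": 0,"ry": 0,"rz": 0}])

```text
t: 4.25
position: [0.5012, -0.014, 0.0775]
ee_rot: [[1.0, -0.028, 0.001], [-0.028, -1.0, -0.0], [0.001, 0.0, -1.0]]
ft_force: [0.7, -0.2, 0.6]
grip_width: 0.0602
finger_force: 0.0
```

>>> jog_arm(series=[{"dx": 0,"dy": 0,"dz": 0.1,"rx": 0,"ry": 0,"rz": 0},{"dx": 0,"dy": 0,"dz": 0,"rx": 0,"ry": 0,"rz": 0},{"dx": 0,"dy": 0,"dz": 0.1,"rx": 0,"ry": 0,"rz": 0},{"dx": 0,"dy": 0,"dz": 0,"rx": 0,"ry": 0,"rz": 0},{"dx": 0,"dy": 0,"dz": 0.1,"rx": 0,"ry": 0,"rz": 0},{"dx": 0,"dy": 0,"dz": 0,"rx": 0,"ry": 0,"rz": 0},{"dx": 0,"dy": 0,"dz": 0,"rx": 0,"ry": 0,"rz": 0},{"dx": 0,"dy": 0,"dz": 0,"rx": 0,"ry": 0,"rz": 0}])

```text
t: 5.05
position: [0.5011, -0.014, 0.0749]
ee_rot: [[1.0, -0.028, 0.001], [-0.028, -1.0, -0.001], [0.001, 0.001, -1.0]]
ft_force: [-3.3, 0.4, 7.4]
grip_width: 0.0601
finger_force: 3.9
```

Contact at TCP z ≈ 0.075. I raise 2 mm and push towards the fence.

>>> jog_arm(series=[{"dx": 0,"dy": 0,"dz": -0.25,"rx": 0,"ry": 0,"rz": 0},{"dx": 0.5,"dy": 0,"dz": 0,"rx": 0,"ry": 0,"rz": 0},{"dx": 0.5,"dy": 0,"dz": 0,"rx": 0,"ry": 0,"rz": 0},{"dx": 0.5,"dy": 0,"dz": 0,"rx": 0,"ry": 0,"rz": 0},{"dx": 0.5,"dy": 0,"dz": 0,"rx": 0,"ry": 0,"rz": 0},{"dx": 0.5,"dy": 0,"dz": 0,"rx": 0,"ry": 0,"rz": 0},{"dx": 0.5,"dy": 0,"dz": 0,"rx": 0,"ry": 0,"rz": 0},{"dx": 0,"dy": 0,"dz": 0,"rx": 0,"ry": 0,"rz": 0}])

```text
t: 5.85
position: [0.5311, -0.0143, 0.0764]
ee_rot: [[1.0, -0.028, 0.0], [-0.028, -1.0, 0.001], [0.0, -0.001, -1.0]]
ft_force: [-1.6, 0.8, -0.7]
grip_width: 0.0602
finger_force: 0.8
```

>>> jog_arm(series=[{"dx": 0.3,"dy": 0,"dz": 0,"rx": 0,"ry": 0,"rz": 0},{"dx": 0.3,"dy": 0,"dz": 0,"rx": 0,"ry": 0,"rz": 0},{"dx": 0.3,"dy": 0,"dz": 0,"rx": 0,"ry": 0,"rz": 0},{"dx": 0.2,"dy": 0,"dz": 0,"rx": 0,"ry": 0,"rz": 0},{"dx": 0.2,"dy": 0,"dz": 0,"rx": 0,"ry": 0,"rz": 0},{"dx": 0.1,"dy": 0,"dz": 0,"rx": 0,"ry": 0,"rz": 0},{"dx": 0.1,"dy": 0,"dz": 0,"rx": 0,"ry": 0,"rz": 0},{"dx": 0,"dy": 0,"dz": 0,"rx": 0,"ry": 0,"rz": 0}])

```text
t: 6.65
position: [0.5463, -0.0153, 0.0769]
ee_rot: [[1.0, -0.028, 0.001], [-0.028, -1.0, -0.0], [0.001, 0.0, -1.0]]
ft_force: [-2.0, -0.2, -1.2]
grip_width: 0.0604
finger_force: 0.8
```

>>> jog_arm(series=[{"dx": 0.1,"dy": 0,"dz": 0,"rx": 0,"ry": 0,"rz": 0},{"dx": 0.1,"dy": 0,"dz": 0,"rx": 0,"ry": 0,"rz": 0},{"dx": 0.1,"dy": 0,"dz": 0,"rx": 0,"ry": 0,"rz": 0},{"dx": 0.1,"dy": 0,"dz": 0,"rx": 0,"ry": 0,"rz": 0},{"dx": 0,"dy": 0,"dz": 0,"rx": 0,"ry": 0,"rz": 0},{"dx": 0,"dy": 0,"dz": 0,"rx": 0,"ry": 0,"rz": 0},{"dx": 0,"dy": 0,"dz": 0,"rx": 0,"ry": 0,"rz": 0},{"dx": 0,"dy": 0,"dz": 0,"rx": 0,"ry": 0,"rz": 0}])

```text
t: 7.45
position: [0.5503, -0.0153, 0.077]
ee_rot: [[1.0, -0.028, 0.002], [-0.028, -1.0, 0.0], [0.002, -0.0, -1.0]]
ft_force: [-1.6, 0.5, -1.9]
grip_width: 0.06
finger_force: 0.7
```

```bash
python3 - <<'E'
from h import *
s=env.sense(); print(s["t"],s["position"],s["ft_force"])
p,d=cams.snapshot("wrist"); cv2.imwrite("pics/w3.png",p)
E
```

```text
7.45 [ 0.55033857 -0.01528341  0.07697935] [-1.62707858  0.49158948 -1.93723784]
```

View pics/w3.png

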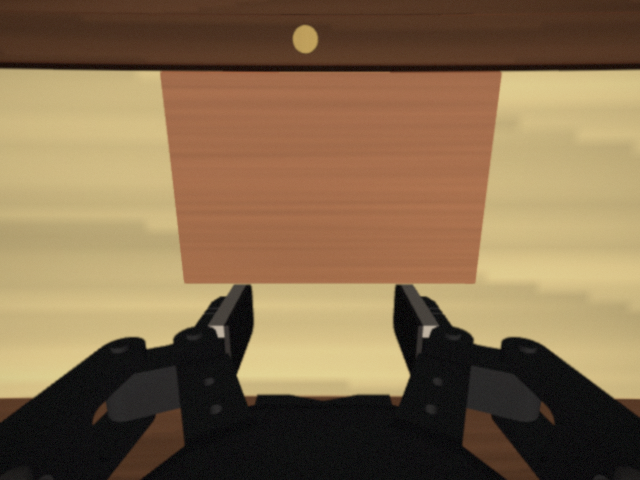

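The blank lies parallel and practically touching the fence (fence line at row ~70, near corners (185,283) and (475,283)). I press a touch more, then back off and go round to the trailing end with the gripper turned 90°.

>>> jog_arm(series=[{"dx": 0.1,"dy": 0,"dz": 0,"rx": 0,"ry": 0,"rz": 0},{"dx": 0.1,"dy": 0,"dz": 0,"rx": 0,"ry": 0,"rz": 0},{"dx": 0,"dy": 0,"dz": 0,"rx": 0,"ry": 0,"rz": 0},{"dx": 0,"dy": 0,"dz": 0,"rx": 0,"ry": 0,"rz": 0},{"dx": 0,"dy": 0,"dz": 0,"rx": 0,"ry": 0,"rz": 0},{"dx": 0,"dy": 0,"dz": 0,"rx": 0,"ry": 0,"rz": 0},{"dx": 0,"dy": 0,"dz": 0,"rx": 0,"ry": 0,"rz": 0},{"dx": 0,"dy": 0,"dz": 0,"rx": 0,"ry": 0,"rz": 0}])

```text
t: 8.3
position: [0.5511, -0.0153, 0.0767]
ee_rot: [[1.0, -0.028, -0.001], [-0.028, -1.0, -0.0], [-0.001, 0.0, -1.0]]
ft_force: [-4.8, -0.0, 0.7]
grip_width: 0.0602
finger_force: 2.5
```

>>> jog_arm(series=[{"dx": -0.5,"dy": 0,"dz": 0,"rx": 0,"ry": 0,"rz": 0},{"dx": -0.7,"dy": 0,"dz": 0,"rx": 0,"ry": 0,"rz": 0},{"dx": 0,"dy": 0,"dz": -3,"rx": 0,"ry": 0,"rz": 0},{"dx": 0,"dy": 0,"dz": -2,"rx": 0,"ry": 0,"rz": 0},{"dx": 1.2,"dy": -2.2,"dz": 0,"rx": 0,"ry": 0,"rz": 0},{"dx": 1.6,"dy": -2.2,"dz": 0,"rx": 0,"ry": 0,"rz": 0},{"dx": 1.6,"dy": -2.2,"dz": 0,"rx": 0,"ry": 0,"rz": 0},{"dx": 1.6,"dy": -2.2,"dz": 0,"rx": 0,"ry": 0,"rz": 0}])

```text
t: 9.1
position: [0.6036, 0.0719, 0.1275]
ee_rot: [[1.0, -0.029, 0.003], [-0.029, -1.0, -0.0], [0.003, -0.0, -1.0]]
ft_force: [0.5, 0.3, 0.7]
grip_width: 0.0604
finger_force: 0.0
```

>>> jog_arm(series=[{"dx": 0,"dy": 0,"dz": 0,"rx": 0,"ry": 0,"rz": 0.14},{"dx": 0,"dy": 0,"dz": 0,"rx": 0,"ry": 0,"rz": 0.14},{"dx": 0,"dy": 0,"dz": 0,"rx": 0,"ry": 0,"rz": 0.14},{"dx": 0,"dy": 0,"dz": 0,"rx": 0,"ry": 0,"rz": 0.14},{"dx": 0,"dy": 0,"dz": 0,"rx": 0,"ry": 0,"rz": 0.14},{"dx": 0,"dy": 0,"dz": 0,"rx": 0,"ry": 0,"rz": 0.14},{"dx": 0,"dy": 0,"dz": 0,"rx": 0,"ry": 0,"rz": 0.14},{"dx": 0,"dy": 0,"dz": 0,"rx": 0,"ry": 0,"rz": 0.14}], hand=3.0)

```text
t: 9.9
position: [0.6013, 0.071, 0.1257]
ee_rot: [[0.451, -0.893, -0.002], [-0.893, -0.451, -0.0], [-0.001, 0.002, -1.0]]
ft_force: [-1.1, 0.3, -1.9]
grip_width: 0.03
finger_force: 0.0
```

>>> jog_arm(series=[{"dx": 0,"dy": 0,"dz": 0,"rx": 0,"ry": 0,"rz": 0.14},{"dx": 0,"dy": 0,"dz": 0,"rx": 0,"ry": 0,"rz": 0.14},{"dx": 0,"dy": 0,"dz": 0,"rx": 0,"ry": 0,"rz": 0.14},{"dx": 0,"dy": 0,"dz": 0,"rx": 0,"ry": 0,"rz": 0.031},{"dx": 0,"dy": 0,"dz": 0,"rx": 0,"ry": 0,"rz": 0},{"dx": 0,"dy": 0,"dz": 0,"rx": 0,"ry": 0,"rz": 0},{"dx": 0,"dy": 0,"dz": 0,"rx": 0,"ry": 0,"rz": 0},{"dx": 0,"dy": 0,"dz": 0,"rx": 0,"ry": 0,"rz": 0}])

```text
t: 10.7
position: [0.6008, 0.0708, 0.125]
ee_rot: [[0.022, -1.0, -0.005], [-1.0, -0.022, 0.001], [-0.001, 0.005, -1.0]]
ft_force: [0.2, -0.1, 0.4]
grip_width: 0.0296
finger_force: 0.0
```

```bash
python3 - <<'E'
from h import *
s=env.sense(); print(s["t"],s["position"],s["ft_force"])
p,d=cams.snapshot("wrist"); cv2.imwrite("pics/w4.png",p); np.save("pics/w4.npy",d)
C=cal("wrist"); print(C[0][0,0],C[1])
P=[(.6427-.04*1,.045,.06)]
print(topix("wrist",[(.571,-.1789,.055)]))
E
```

```text
10.7 [0.60081238 0.07075367 0.12500391] [ 0.22648112 -0.1191247   0.37181494]
351.1775423225287 [0.02064096 0.         0.         0.         0.        ]
[[ 420.11722796 -397.55748422]]
```

View pics/w4.png

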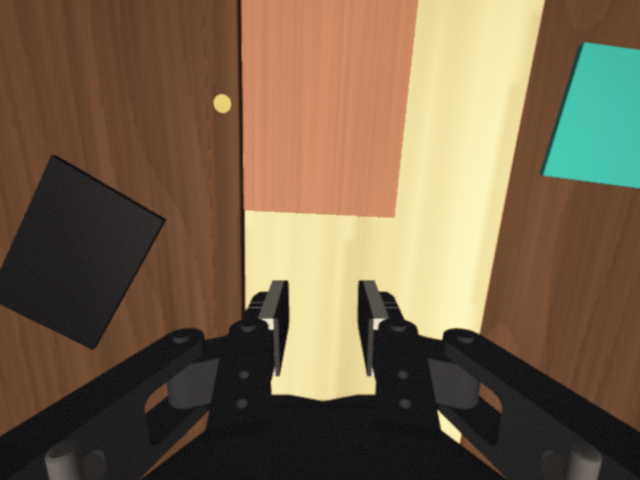

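Wrist view: the blank's trailing edge runs (245,210) to (394,217), flush with the fence at left. The fingers stand behind it, clear of the fence. I compute the edge.

```bash
python3 - <<'E'
from h import *
print(toplane("wrist",[(245,210),(394,217),(243,100),(406,100)],.06).round(4)); print(toplane("wrist",[(245,300),(243,100)],.055).round(4))
E
```

```text
[[ 0.6413  0.0387  0.06  ]
 [ 0.5631  0.0408  0.06  ]
 [ 0.6402 -0.015   0.06  ]
 [ 0.5617 -0.0167  0.06  ]]
[[ 0.6443  0.0924  0.055 ]
 [ 0.6412 -0.0155  0.055 ]]
```

>>> jog_arm(series=[{"dx": 0,"dy": 0,"dz": 0,"rx": 0.005,"ry": 0,"rz": 0.05},{"dx": 0,"dy": 0,"dz": 2,"rx": 0,"ry": 0,"rz": 0},{"dx": 0,"dy": 0,"dz": 1.2,"rx": 0,"ry": 0,"rz": 0},{"dx": 0,"dy": 0,"dz": 0,"rx": 0,"ry": 0,"rz": 0},{"dx": 0,"dy": 0,"dz": 0.3,"rx": 0,"ry": 0,"rz": 0},{"dx": 0,"dy": 0,"dz": 0,"rx": 0,"ry": 0,"rz": 0},{"dx": 0,"dy": 0,"dz": 0,"rx": 0,"ry": 0,"rz": 0},{"dx": 0,"dy": 0,"dz": 0,"rx": 0,"ry": 0,"rz": 0}])

```text
t: 11.55
position: [0.6009, 0.0709, 0.09]
ee_rot: [[-0.027, -1.0, -0.0], [-1.0, 0.027, -0.001], [0.001, 0.0, -1.0]]
ft_force: [-0.2, 0.5, 0.2]
grip_width: 0.0301
finger_force: 0.0
```

>>> jog_arm(series=[{"dx": 0,"dy": 0,"dz": 0.5,"rx": 0,"ry": 0,"rz": 0},{"dx": 0,"dy": 0,"dz": 0.2,"rx": 0,"ry": 0,"rz": 0},{"dx": 0,"dy": 0,"dz": 0.1,"rx": 0,"ry": 0,"rz": 0},{"dx": 0,"dy": 0,"dz": 0.1,"rx": 0,"ry": 0,"rz": 0},{"dx": 0,"dy": 0,"dz": 0.1,"rx": 0,"ry": 0,"rz": 0},{"dx": 0,"dy": 0,"dz": 0,"rx": 0,"ry": 0,"rz": 0},{"dx": 0,"dy": 0,"dz": 0,"rx": 0,"ry": 0,"rz": 0},{"dx": 0,"dy": 0,"dz": 0,"rx": 0,"ry": 0,"rz": 0}])

```text
t: 12.35
position: [0.6006, 0.0708, 0.0797]
ee_rot: [[-0.027, -1.0, -0.001], [-1.0, 0.027, -0.001], [0.001, 0.001, -1.0]]
ft_force: [-0.8, 0.2, 3.0]
grip_width: 0.0303
finger_force: 1.7
```

>>> jog_arm(series=[{"dx": 0,"dy": 0,"dz": 0.1,"rx": 0,"ry": 0,"rz": 0},{"dx": 0,"dy": 0,"dz": 0,"rx": 0,"ry": 0,"rz": 0},{"dx": 0,"dy": 0,"dz": 0,"rx": 0,"ry": 0,"rz": 0},{"dx": 0,"dy": 0,"dz": 0,"rx": 0,"ry": 0,"rz": 0},{"dx": 0,"dy": 0,"dz": 0,"rx": 0,"ry": 0,"rz": 0},{"dx": 0,"dy": 0,"dz": 0,"rx": 0,"ry": 0,"rz": 0},{"dx": 0,"dy": 0,"dz": 0,"rx": 0,"ry": 0,"rz": 0},{"dx": 0,"dy": 0,"dz": 0,"rx": 0,"ry": 0,"rz": 0}])

```text
t: 13.15
position: [0.6006, 0.0708, 0.0797]
ee_rot: [[-0.027, -1.0, -0.001], [-1.0, 0.027, -0.0], [0.0, 0.001, -1.0]]
ft_force: [-4.9, 1.3, 11.4]
grip_width: 0.0301
finger_force: 5.5
```

>>> jog_arm(series=[{"dx": 0,"dy": 0,"dz": -0.3,"rx": 0,"ry": 0,"rz": 0},{"dx": 0.8,"dy": 0,"dz": 0,"rx": 0,"ry": 0,"rz": 0},{"dx": 0.8,"dy": 0,"dz": 0,"rx": 0,"ry": 0,"rz": 0},{"dx": 0.5,"dy": -0.05,"dz": 0,"rx": 0,"ry": 0,"rz": 0},{"dx": 0.5,"dy": -0.05,"dz": 0,"rx": 0,"ry": 0,"rz": 0},{"dx": 0.5,"dy": 0,"dz": 0,"rx": 0,"ry": 0,"rz": 0},{"dx": 0.5,"dy": 0,"dz": 0,"rx": 0,"ry": 0,"rz": 0},{"dx": 0.5,"dy": 0,"dz": 0,"rx": 0,"ry": 0,"rz": 0}])

```text
t: 13.95
position: [0.5998, 0.0331, 0.0812]
ee_rot: [[-0.025, -1.0, -0.004], [-1.0, 0.025, 0.005], [-0.005, 0.004, -1.0]]
ft_force: [-3.4, 8.8, 4.5]
grip_width: 0.0301
finger_force: 4.1
```

>>> jog_arm(series=[{"dx": 0.7,"dy": -0.02,"dz": 0,"rx": 0,"ry": 0,"rz": 0},{"dx": 0.7,"dy": -0.02,"dz": 0,"rx": 0,"ry": 0,"rz": 0},{"dx": 0.7,"dy": -0.02,"dz": 0,"rx": 0,"ry": 0,"rz": 0},{"dx": 0.7,"dy": -0.02,"dz": 0,"rx": 0,"ry": 0,"rz": 0},{"dx": 0.7,"dy": -0.02,"dz": 0,"rx": 0,"ry": 0,"rz": 0},{"dx": 0.7,"dy": -0.02,"dz": 0,"rx": 0,"ry": 0,"rz": 0},{"dx": 0.7,"dy": 0,"dz": 0,"rx": 0,"ry": 0,"rz": 0},{"dx": 0.6,"dy": 0,"dz": 0,"rx": 0,"ry": 0,"rz": 0}])

```text
t: 14.75
position: [0.5986, -0.0201, 0.081]
ee_rot: [[-0.024, -1.0, -0.006], [-1.0, 0.024, 0.009], [-0.008, 0.006, -1.0]]
ft_force: [-5.8, 13.8, 7.3]
grip_width: 0.0299
finger_force: 6.4
```

```bash
python3 - <<'E'
from h import *
s=env.sense(); print(s["t"],s["position"],s["ft_force"])
p,d=cams.snapshot("wrist"); cv2.imwrite("pics/w5.png",p)
print(topix("wrist",[(.641,-.18,.055),(.561,-.18,.055)]))
E
```

```text
14.75 [ 0.59855999 -0.02012604  0.0809589 ] [-5.77592313 13.7829885   7.28551786]
[[ 170.98163734 -159.21779888]
 [ 427.87339075 -166.03642949]]
```

View pics/w5.png

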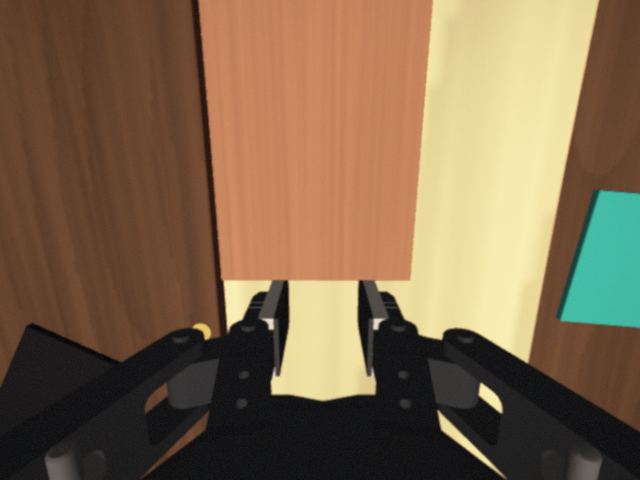

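Wrist view: the blank stays flush along the fence (left edge at columns 200–222), and its trailing edge sits square on the fingertips at row 280. I keep going, easing the fence bias.

>>> jog_arm(series=[{"dx": 0.6,"dy": 0.1,"dz": -0.1,"rx": 0,"ry": 0,"rz": 0},{"dx": 0.7,"dy": 0,"dz": 0,"rx": 0,"ry": 0,"rz": 0},{"dx": 0.7,"dy": 0,"dz": 0,"rx": 0,"ry": 0,"rz": 0},{"dx": 0.7,"dy": 0,"dz": 0,"rx": 0,"ry": 0,"rz": 0},{"dx": 0.7,"dy": 0,"dz": 0,"rx": 0,"ry": 0,"rz": 0},{"dx": 0.7,"dy": 0,"dz": 0,"rx": 0,"ry": 0,"rz": 0},{"dx": 0.7,"dy": 0,"dz": 0,"rx": 0,"ry": 0,"rz": 0},{"dx": 0.4,"dy": 0,"dz": 0,"rx": 0,"ry": 0,"rz": 0}])

```text
t: 15.6
position: [0.5973, -0.0774, 0.0824]
ee_rot: [[-0.028, -1.0, -0.002], [-1.0, 0.028, 0.0], [-0.0, 0.002, -1.0]]
ft_force: [-1.3, 4.0, 0.1]
grip_width: 0.0298
finger_force: 2.0
```

>>> jog_arm(series=[{"dx": 0.4,"dy": 0,"dz": 0,"rx": 0,"ry": 0,"rz": 0},{"dx": 0.3,"dy": 0,"dz": 0,"rx": 0,"ry": 0,"rz": 0},{"dx": 0,"dy": 0,"dz": 0,"rx": 0,"ry": 0,"rz": 0},{"dx": 0,"dy": 0,"dz": 0,"rx": 0,"ry": 0,"rz": 0},{"dx": 0,"dy": 0,"dz": 0,"rx": 0,"ry": 0,"rz": 0},{"dx": 0,"dy": 0,"dz": 0,"rx": 0,"ry": 0,"rz": 0},{"dx": 0,"dy": 0,"dz": 0,"rx": 0,"ry": 0,"rz": 0},{"dx": 0,"dy": 0,"dz": 0,"rx": 0,"ry": 0,"rz": 0}])

```text
t: 16.4
position: [0.5977, -0.0845, 0.0828]
ee_rot: [[-0.027, -1.0, -0.001], [-1.0, 0.027, -0.002], [0.002, 0.001, -1.0]]
ft_force: [-1.0, 1.0, 0.6]
grip_width: 0.03
finger_force: 0.8
```

```bash
python3 - <<'E'
from h import *
s=env.sense(); print(s["t"],s["position"],s["ft_force"])
p,d=cams.snapshot("top"); cv2.imwrite("pics/t6.png",p); p=p[150:310,250:490]
cv2.imwrite("pics/t6c.png",cv2.resize(p,None,fx=3,fy=3))
E
```

```text
16.4 [ 0.59766997 -0.08450736  0.08280991] [-1.00389854  0.9973181   0.57713844]
```

View pics/t6c.png

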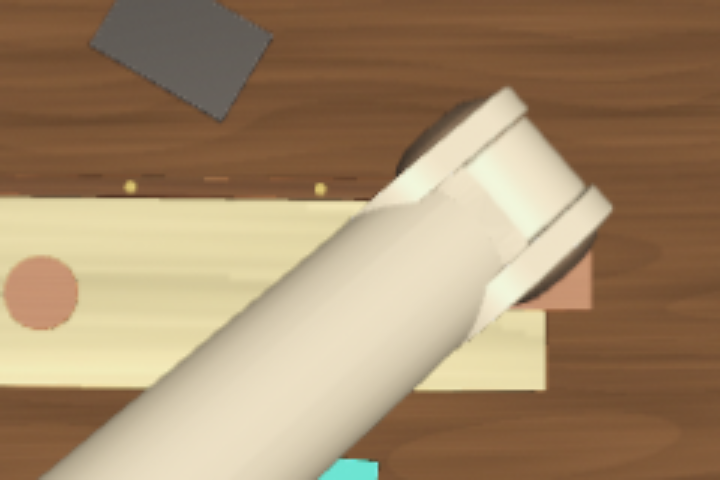

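The top crop shows the blank's leading edge at column 592 and the ledge end at 546, which is about 34–36 mm of overhang. I push 4 mm more, then back off and clear the view.

>>> jog_arm(series=[{"dx": 0.2,"dy": 0,"dz": 0,"rx": 0,"ry": 0,"rz": 0},{"dx": 0.2,"dy": 0,"dz": 0,"rx": 0,"ry": 0,"rz": 0},{"dx": 0,"dy": 0,"dz": 0,"rx": 0,"ry": 0,"rz": 0},{"dx": 0,"dy": 0,"dz": 0,"rx": 0,"ry": 0,"rz": 0},{"dx": -0.5,"dy": 0,"dz": 0,"rx": 0,"ry": 0,"rz": 0},{"dx": -1,"dy": 0,"dz": 0,"rx": 0,"ry": 0,"rz": 0},{"dx": -0.5,"dy": 0,"dz": -1,"rx": 0,"ry": 0,"rz": 0},{"dx": 0,"dy": 0,"dz": -3,"rx": 0,"ry": 0,"rz": 0}])

```text
t: 17.25
position: [0.5967, -0.0662, 0.1211]
ee_rot: [[-0.025, -1.0, -0.005], [-1.0, 0.026, -0.001], [0.001, 0.005, -1.0]]
ft_force: [-0.2, -0.2, 0.6]
grip_width: 0.03
finger_force: 0.0
```

>>> jog_arm(series=[{"dx": 0,"dy": 0,"dz": -4,"rx": 0,"ry": 0,"rz": 0},{"dx": 0,"dy": 2,"dz": -4,"rx": 0,"ry": 0,"rz": 0},{"dx": -3,"dy": 3,"dz": 0,"rx": 0,"ry": 0,"rz": 0},{"dx": -3,"dy": 3,"dz": 0,"rx": 0,"ry": 0,"rz": 0},{"dx": -4,"dy": 2,"dz": 0,"rx": 0,"ry": 0,"rz": 0},{"dx": -4,"dy": 0,"dz": 0,"rx": 0,"ry": 0,"rz": 0},{"dx": -4,"dy": 0,"dz": 0,"rx": 0,"ry": 0,"rz": 0},{"dx": 0,"dy": 0,"dz": 0,"rx": 0,"ry": 0,"rz": 0}])

```text
t: 18.05
position: [0.5032, 0.121, 0.2011]
ee_rot: [[-0.016, -1.0, -0.002], [-1.0, 0.016, -0.005], [0.005, 0.002, -1.0]]
ft_force: [0.0, -0.2, -0.1]
grip_width: 0.0297
finger_force: 0.0
```

```bash
python3 - <<'E'
from h import *
s=env.sense(); print(s["t"],s["position"],s["ft_force"])
p,d=cams.snapshot("top"); cv2.imwrite("pics/t7.png",p)
h=cv2.cvtColor(p,cv2.COLOR_BGR2HSV); m=((h[...,2]>175)&(h[...,1]>85)).astype(np.uint8); m[:,:330]=0;m[:,475:]=0;m[:205]=0;m[285:]=0
c=max(cv2.findContours(m,0,2)[0],key=cv2.contourArea); r=cv2.minAreaRect(c); P=toplane("top",cv2.boxPoints(r),.06); print(r,P.round(4).tolist())
a=np.array([.9996,-.028]);b=np.array([.028,.9996]); print("ledge x",((P[:,:2]-[.6413,0])@a+.065).round(4),"past end",((P[:,:2]-[.571,-.1789])@b).round(4))
v=cv2.resize(p[180:300,230:480],None,fx=3,fy=3); cv2.polylines(v,[((cv2.boxPoints(r)-[230,180])*3).astype(int)],1,(255,0,0),1); cv2.imwrite("pics/t7c.png",v)
E
```

```text
18.05 [0.50320912 0.121004   0.20110488] [ 0.04813148 -0.23075267 -0.05075715]
((420.49566650390625, 235.18594360351562), (53.77615737915039, 35.36253356933594), 1.3322198390960693) [[0.5593, -0.0921, 0.06], [0.6381, -0.0962, 0.06], [0.6334, -0.2175, 0.06], [0.5542, -0.2129, 0.06]]
ledge x [-0.0143  0.0645  0.0632 -0.0161] past end [ 0.0864  0.0846 -0.0369 -0.0344]
```

View pics/t7c.png

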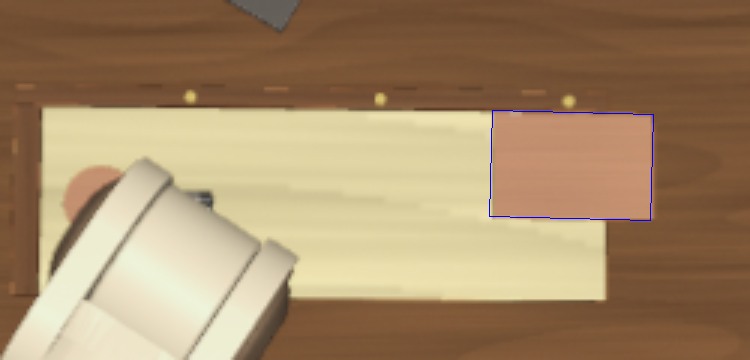

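The final top crop shows the blank flat along the fence (row ~112), parallel within about 0.01 rad, with 35–39 mm past the end. The disc is untouched and the gripper is clear, so I hand in.

```bash
python3 -c "
from cell import env
print(env.job_done())"
```

```text
the job is handed in; nothing more can be done
None
```

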